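# Make up the parts kits for two heater units

## Task

Make up the parts kits for the next two heaters from the stock on the bench: the red inlet, the contactor and the fan go into the yellow tray, and the blue inlet and the carrying handle join the carton of screws in the green tray. Set each part down gently, standing on the tray floor the same way up as it stood in the stock, clear of its neighbours, so that nothing in a tray knocks against or touches anything else in it. Do not shift the carton, and leave the spare main switch and transformer where they are.

Things in the scene. Friction and masses are not known exactly. Their poses are not given: they have to be found in the camera images.
- yellow_tray: Yellow plastic kit tray standing on the bench, open on top, empty at the start; it stays where it is. Outside 200 (x) x 280 (y) x 30 high mm, floor and walls 4 mm thick, so 192 x 272 mm inside. Origin: centre of its underside (inner floor 4 mm above it); x along its short side, y along its long side, z up.
- green_tray: Green plastic kit tray, otherwise the same as the yellow one (200 x 280 x 30 mm, floor and walls 4 mm, stays where it is); the carton of screws already lies in it. Origin: centre of its underside; x along its short side, y along its long side, z up.
- red_inlet: Red five-pin panel power inlet (loose, 170 g) standing on its black rear block, open mouth up, 70 mm high: block 48 x 48 mm up to 22 mm; red flange 70 x 70 mm from 22 to 28 mm; above it a round red shroud, outside diameter 56 mm (wall 3.5 mm), up to 70 mm, gripped across the outside. Origin: centre of its underside; x, y along the flange's sides, z up.
- blue_inlet: Blue three-pin panel power inlet (loose, 120 g) standing on its black rear block, open mouth up, 64 mm high: block 42 x 42 mm up to 22 mm; blue flange 60 x 60 mm from 22 to 28 mm; above it a round blue shroud, outside diameter 48 mm (wall 3.5 mm), up to 64 mm, gripped across the outside. Origin: centre of its underside; x, y along the flange's sides, z up.
- contactor: Light-grey contactor with brass terminal screws and a black slide on top (loose, about 200 g), lying on its mounting back: 58 (x) x 45 (y) mm up to 34 mm height, above that an upper part 40 (x) x 45 (y) mm up to 57 mm. Grip across the 45 mm (y). Origin: centre of its underside, z up.
- fan: Black square axial fan (loose, about 90 g) lying flat, 60 x 60 x 25 mm high, grey blades and a round silver hub cap showing on top. Grip across the frame, any two sides facing one another (60 mm). Origin: centre of its underside; x and y along its sides, z up.
- handle: Black plastic carrying handle (loose, about 120 g) standing on its two feet: 110 mm long (x), 22 mm wide (y), 50 mm high; the grip bar is the top 14 mm, the feet are 22 x 22 mm at its two ends with a free gap below the bar between them. Grip the bar across its 22 mm width (y). Origin: centre of its underside (bench level, midway between the feet), z up.
- main_switch: Spare rotary main switch, not for either kit: black 45 x 45 mm block, yellow 60 x 60 mm plate at 34 to 38 mm, red knob on top up to 62 mm. Origin: centre of its underside, z up.
- transformer: Spare small transformer, not for either kit: steel core with copper windings, about 70 (x) x 46 (y) x 44 mm high. Origin: centre of its underside, z up.
- screw_carton: Brown closed carton of screws (loose, about 300 g) lying flat on the floor of the green tray, anywhere in it: 45 (x) x 65 (y) x 24 mm high. It belongs to the green kit and must stay where it lies. Origin: centre of its underside, z up.

How it is judged:
By the outcome, as a careful person would: the job done as asked, in the order asked, and still so for the second after the job is handed in, with the robot touching nothing.
It also fails if it takes over 136 s, if anything falls off the work surface, if the arm or the gripper's body presses on something with over 40 N, if the wrist force passes 120 N, or if a joint passes its speed limit or range.

## Robot

A 6-joint arm with a two-finger parallel gripper is mounted at the origin on the work surface. World frame = base frame: x ahead of the robot, y to its left, z up, the work surface at z = 0. Lengths are in mm, angles in rad, forces in N, time in s.
With the tool pointing down it reaches from about 275 to 750 mm from the base axis. Payload 10.2 kg.
Tool frame: the origin (TCP) lies at the very end of the fingers, on their centre line; the grasp point (between the pads) lies 19 mm behind it; z points along the fingers, y is the line along which they close (so a half turn about z gives the same grasp; the last joint's range is limited). The gripper opens to 85 mm and grips with 20 to 120 N. Pads are 22 mm wide; open, the fingers measure 114 mm over their backs; the gripper's body (76 mm by 85 mm) begins 54 mm behind the grasp point. The pads swing forward as they close: fully open they stand 13 mm farther back than shut.
Start: joints at [-1.517, 0.313, 1.498, -0, 1.331, -0.223], TCP at [143.458, -505.026, 231.294] pointing down, gripper open.
Joint ranges: [-2.94, 2.94], [-0.97, 2.17], [0.19, 2.56], [-1.23, 4.37], [0.02, 3.11], [-2.88, 2.88]. Speed limits (rad/s): [2.39, 2.39, 3.01, 3.14, 3.14, 3.14].

## Interface

Orientations are given as a unit quaternion [w, x, y, z].
In Python, from rig import ctrl gives the robot as it stands.
- The arm moves only by the tool step_arm, never from a script. Its argument "increments" is a list of rows, each a list of 3 entries, a list of its own where there are three numbers: the shift along the tool's x, y, z in cm, then the turn, a rotation vector about the tool's x, y, z in degrees, then the opening in per cent of the stroke, from 0 (shut) to 100 (fully open). A call has 1 to 8 rows; each row is the pose to reach, as a shift and turn from the pose commanded when the call began, along the tool's axes at that moment; what a row does not reach only later rows make up. A row lasts 1/8 s, in which the tool goes at most 62.5 mm and 10.7 degrees, less where a joint would pass 70% of its speed; a pose out of reach is approached as far as the arm can. A call with a gripper value outside its range is refused whole. The fingers move at their own pace and stop on an object; "squeeze" is the grip in N (left out, the last holds). Time passes only in rows, so rows that repeat a pose let the fingers close. It gives the time, the measured TCP pose, the force, the opening and the grip force at its end, in the units of the state.
- ctrl.sense(): the state, without advancing time (a new reading comes with each control period).
- ctrl.capture(name): name is "scene" or "top"; returns a dict with "img" (480x640x3 uint8, red, green, blue), "fx", "fy", "cx", "cy" (pixels), "extrinsics" (4x4, takes a point from camera to world coordinates). Camera axes: x right, y down, z forward; pixel columns grow to the right and rows downward; lengths in mm; the calibration is good to about 2 mm. A picture is of the moment at which its call begins. There is no depth.
- ctrl.finish_job(): hands the job in; it is judged then, once.
The state is a dict: "time_s": time; "joints": joint angles; "dq": joint speeds; "tau": joint torques, N m; "eef_pos": TCP position; "ee_rot": TCP orientation; "force": force on the tool from outside, world axes, zero at the start; "wrist_torque": the same for the moment, N m; "grip_width": opening from 0.0 (shut) to 1.0 (fully open); "grip_force": force on a finger pad.
Only numpy, scipy, OpenCV 4.12 (cv2) and the standard library are available. Lean on these libraries where they do the work, as an engineer would, in place of code of your own. Each camera call takes 0.05 s, during which the arm holds its last target. There are 200 camera calls.

## Working session

There is one attempt and no reset: what is moved stays moved. The work goes in short steps, Python scripts to look and compute and a tool call to move; the robot and the scene stay as the last step left them, time stands still between calls to the robot, and variables do not carry over. Pictures are saved under pics/ and viewed, at most 14 in all, crops included, and the job is handed in when it is done.

Besides the shell and the picture viewer there is one more tool, called after "Emit:" in YAML: its name, and indented under it one key for each argument. step_arm: Moves the arm, as the interface text tells. Its arguments: {"type":"object","properties":{"increments":{"type":"array"},"squeeze":{"type":"number"}},"required":["increments"]}

```bash
mkdir -p pics; ls; python3 - <<'E'
from rig import ctrl
import cv2,numpy as np
for n in("top","scene"):
    d=ctrl.capture(n); cv2.imwrite(f"pics/{n}0.png",d["img"][:,:,::-1]); print(n,d["fx"],d["fy"],d["cx"],d["cy"],np.round(d["extrinsics"],4).tolist())
s=ctrl.sense();print(s)
E
```

```text
pics
top 435.88655651339565 435.88655651339565 315.1916303682979 237.4404700231647 [[-0.0192, -0.9879, 0.1541, 405.0302], [-0.9995, 0.0149, -0.0291, 28.7724], [0.0265, -0.1545, -0.9876, 935.4324], [0.0, 0.0, 0.0, 1.0]]
scene 573.6292237901017 573.6292237901017 324.3589740750625 233.72188308077648 [[-0.2717, 0.6376, -0.7209, 1488.8835], [0.9624, 0.1772, -0.206, 270.5295], [-0.0036, -0.7497, -0.6617, 893.6121], [0.0, 0.0, 0.0, 1.0]]
{'time_s': 0.1, 'joints': array([-1.51741790e+00,  3.13423582e-01,  1.49831957e+00,  3.96920769e-05,
        1.33101227e+00, -2.23367051e-01]), 'dq': array([-0.00013675, -0.00082832, -0.00124679, -0.00016114, -0.00112496,
        0.00047571]), 'tau': array([ 3.58333848e-03, -4.12895679e+01, -2.60142303e+01, -1.35633245e-04,
        3.00341359e-03, -2.07507816e-05]), 'eef_pos': array([ 143.44679913, -504.80017668,  230.79283135]), 'ee_rot': array([-5.77648528e-04,  9.90442242e-01,  1.37926889e-01,  6.85607266e-05]), 'force': array([ 0.19800555, -0.35088807,  0.62999901]), 'wrist_torque': array([-0.04553738,  0.00754597, -0.05340166]), 'grip_force': 0.0, 'grip_width': 1.0011288448920055}
```

View pics/top0.png

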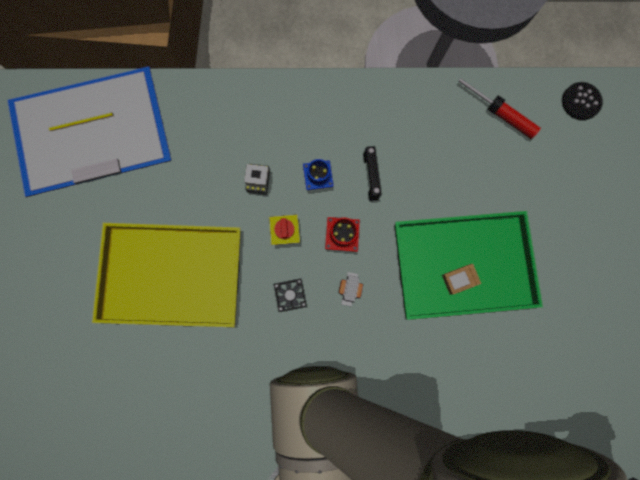

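View pics/scene0.png

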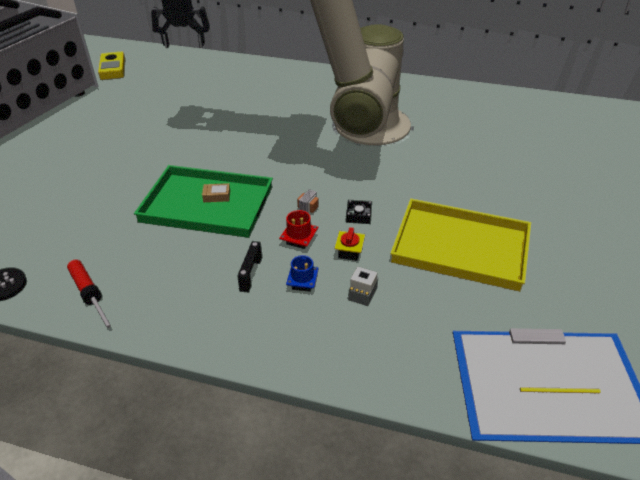

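The top view shows the contactor (257,178), blue inlet (318,174), handle (373,173), switch (285,230), red inlet (343,233), fan (290,294), transformer (350,288) and carton (462,279). The yellow tray is around (168,275) and the green tray around (467,265). The scene view agrees.

```bash
cat > h.py <<'E'
import cv2,numpy as np
from rig import ctrl
def ray(d,px,z):
    px=np.atleast_2d(np.asarray(px,float)); E=d["extrinsics"]
    r=np.c_[(px[:,0]-d["cx"])/d["fx"],(px[:,1]-d["cy"])/d["fy"],np.ones(len(px))]@E[:3,:3].T
    o=E[:3,3]; return (o+r*((z-o[2])/r[:,2])[:,None])[:,:2]
def rect(d,mask,z,off=(0,0)):
    c=max(cv2.findContours(mask,cv2.RETR_EXTERNAL,cv2.CHAIN_APPROX_NONE)[0],key=cv2.contourArea)
    p=ray(d,c[:,0]+np.array(off),z).astype(np.float32)
    (x,y),(w,h),a=cv2.minAreaRect(p); return np.round([x,y,w,h,a],1)
def sub(d,box,f):
    x0,y0,x1,y1=box; im=d["img"][y0:y1,x0:x1]
    hsv=cv2.cvtColor(im,cv2.COLOR_RGB2HSV).astype(int); m=f(im.astype(int),hsv).astype(np.uint8)*255
    return m
E
cat > m.py <<'E'
from h import *
d=ctrl.capture("top")
red=lambda i,h:((h[...,0]<8)|(h[...,0]>172))&(h[...,1]>130)&(h[...,2]>60)
blue=lambda i,h:(abs(h[...,0]-114)<14)&(h[...,1]>130)
yel=lambda i,h:(abs(h[...,0]-28)<8)&(h[...,1]>130)
grn=lambda i,h:(abs(h[...,0]-65)<15)&(h[...,1]>150)
blk=lambda i,h:i.max(2)<75
for n,b,f,z in [("red",(315,205,372,262),red,28),("blue",(295,150,340,200),blue,28),("yel",(80,210,255,340),yel,30),("grn",(385,200,555,330),grn,30),
 ("contactor",(235,155,278,205),lambda i,h:(i.min(2)>150),57),("carton",(435,255,490,300),lambda i,h:(~grn(i,h))&(i[...,0]>110),24),
 ("handle",(358,138,392,208),blk,50),("fan",(265,270,315,320),lambda i,h:(blk(i,h)|(h[...,1]<25)),25),("switch",(262,205,305,250),yel,38)]:
    print(n,rect(d,sub(d,b,f),z,b[:2]))
def crop(nm,b,s):
    cv2.imwrite(nm,cv2.resize(d["img"][b[1]:b[3],b[0]:b[2],::-1],None,fx=s,fy=s,interpolation=cv2.INTER_CUBIC))
crop("pics/c1.png",(230,130,400,320),3.1)
crop("pics/c2.png",(385,200,555,330),4)
E
python3 m.py
```

```text
red [553.5 -55.1  68.   69.6  84.6]
blue [686.1  -5.7  65.5  58.    6.5]
yel [475.3 307.2 286.5 205.1  87.1]
grn [ 485.3 -316.3  203.6  285.9    3.9]Traceback (most recent call last):
  File "m.py", line 11, in <module>
    print(n,rect(d,sub(d,b,f),z,b[:2]))
            ~~~~^^^^^^^^^^^^^^^^^^^^^^
  File "h.py", line 8, in rect
    c=max(cv2.findContours(mask,cv2.RETR_EXTERNAL,cv2.CHAIN_APPROX_NONE)[0],key=cv2.contourArea)
ValueError: max() iterable argument is empty
```

```bash
sed -i 's/i.min(2)>150)/i.min(2)>115)\&(h[...,1]<25)/; s/i.max(2)<75/i.max(2)<62/' m.py
sed -i 's/^    print(n,rect.*/    try: print(n,rect(d,sub(d,b,f),z,b[:2]))\n    except Exception as e: print(n,e)/' m.py
cat >> m.py <<'E'
print(d["img"][178,244:272].tolist()); print(d["img"][145:205:3,372].tolist())
E
python3 m.py
```

```text
red [553.6 -55.1  68.   69.8  84.3]
blue [686.3  -5.5  65.   57.9   6.6]
yel [475.2 307.1 286.7 204.9  87.1]
grn [ 485.3 -316.3  203.8  285.6    4. ]
contactor [678.  125.1  45.1  38.4  82. ]
carton [ 455.1 -306.6   43.1   63.2   19.5]
handle [ 679.  -119.5  118.2   27.4    5.2]
fan [428.8  57.7 101.9 100.7  88.9]
switch [563.2  66.6  59.5  59.6   4.5]
[[122, 126, 123], [138, 139, 138], [145, 142, 144], [141, 141, 143], [143, 141, 144], [141, 141, 142], [139, 138, 139], [139, 138, 138], [132, 133, 133], [132, 132, 133], [130, 128, 130], [131, 130, 130], [120, 119, 120], [109, 106, 105], [100, 98, 96], [104, 102, 99], [116, 114, 116], [137, 137, 138], [141, 141, 142], [143, 142, 143], [142, 140, 141], [129, 129, 127], [100, 99, 95], [56, 57, 52], [40, 39, 39], [52, 55, 53], [69, 75, 71], [76, 83, 78]]
[[96, 106, 99], [86, 82, 84], [118, 113, 115], [25, 28, 27], [30, 30, 31], [29, 31, 32], [31, 30, 31], [22, 28, 29], [30, 30, 33], [33, 33, 32], [33, 32, 35], [37, 36, 38], [37, 35, 38], [35, 38, 35], [34, 32, 35], [30, 29, 34], [30, 28, 35], [10, 10, 10], [13, 10, 10], [81, 90, 84]]
```

View pics/c1.png

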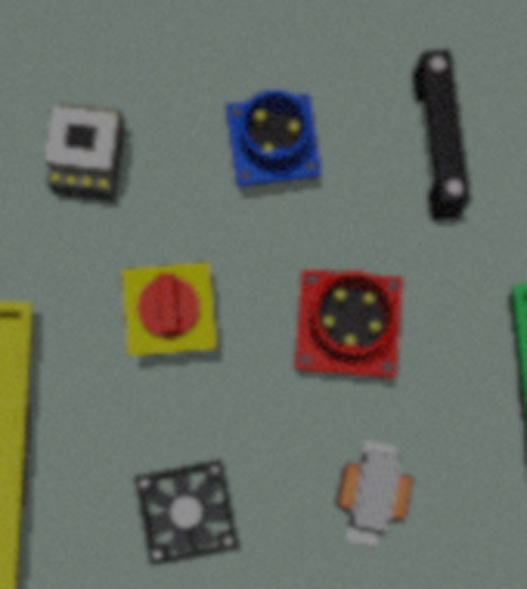

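View pics/c2.png

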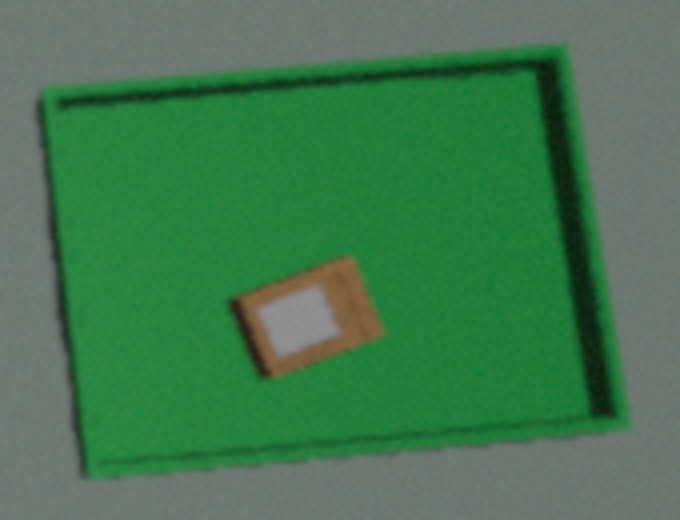

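The crops show flange, fan and contactor corners clearly. The handle screws are at crop (438,63) and (455,187). The green tray holds only the carton.

```bash
cat > plan.py <<'E'
import sys,numpy as np
from rig import ctrl
from scipy.spatial.transform import Rotation as R
# usage: plan.py x y z closing_angle_deg -> shift in tool axes (cm), turn (deg, rotvec)
s=ctrl.sense(); q=s["ee_rot"]; T=R.from_quat([q[1],q[2],q[3],q[0]])
x,y,z,a=map(float,sys.argv[1:5]); a=np.radians(a)
ty=np.array([np.cos(a),np.sin(a),0]); tz=np.array([0,0,-1.])
if ty@T.as_matrix()[:,1]<0: ty=-ty
G=R.from_matrix(np.c_[np.cross(ty,tz),ty,tz])
print("shift cm",np.round(T.inv().apply(np.array([x,y,z])-s["eef_pos"])/10,2),"turn",np.round((T.inv()*G).as_rotvec(degrees=True),1))
print("pos",np.round(s["eef_pos"],1),"t",s["time_s"],"F",np.round(s["force"],1),"grip",round(s["grip_width"],3),round(s["grip_force"],1))
E
python3 - <<'E'
from h import *
d=ctrl.capture("top")
P=lambda l,z:ray(d,np.array(l)/3.1+[230,130],z)
for n,l,z in [("fan",[(137,477),(219,460),(239,547),(153,562)],25),("red",[(303,270),(402,277),(396,378),(296,368)],28),("blue",[(227,103),(310,95),(320,176),(238,187)],28),("handle",[(438,63),(455,187)],50),("cont",[(53,107),(121,109),(114,170),(46,163)],57)]:
    p=P(l,z); e=p[1]-p[0]; print(n,p.mean(0).round(1),"edge deg",np.degrees(np.arctan2(e[1],e[0])).round(1),np.hypot(*e).round(1))
E
python3 plan.py 553 -55 150 106
```

```text
fan [427.4  55.7] edge deg -79.3 56.0
red [552.7 -56.2] edge deg -94.9 68.1
blue [682.4  -7.3] edge deg -84.9 58.4
handle [ 685.3 -124.6] edge deg -174.7 88.2
cont [676.9 121.5] edge deg -92.4 45.7
shift cm [ 51.69 -32.08   8.13] turn [-0.  -0.  -0.1]
pos [ 143.5 -504.9  231.1] t 0.25 F [-0.1  0.3 -0.4] grip 1.002 0.0
```

Emit:
step_arm:
  increments:
    - [[4, -2.5, 0], [0, 0, 0], 100]
    - [[9, -5.6, 0], [0, 0, 0], 100]
    - [[14, -8.7, 0], [0, 0, 0], 100]
    - [[19, -11.8, 0], [0, 0, 0], 100]
    - [[24, -14.9, 0], [0, 0, 0], 100]
    - [[29, -18, 0], [0, 0, 0], 100]
    - [[34, -21, 0], [0, 0, 0], 100]
    - [[38, -23.6, 0], [0, 0, 0], 100]
  squeeze: 30

```text
time_s: 1.25
eef_pos: [445.7, -172.3, 231.3]
ee_rot: [0.0, 0.99, 0.138, 0.0]
force: [-0.3, -1.3, -0.5]
grip_width: 0.998
grip_force: 0.0
```

```bash
python3 plan.py 553 -56 110 106
```

```text
shift cm [13.51 -8.25 12.14] turn [ 0.  -0.  -0.1]
pos [ 445.7 -172.3  231.3] t 1.25 F [-0.3 -1.3 -0.5] grip 0.998 0.0
```

Emit:
step_arm:
  increments:
    - [[4, -2.4, 2], [0, 0, 0], 100]
    - [[8.5, -5.2, 5], [0, 0, 0], 100]
    - [[11.5, -7, 8], [0, 0, 0], 100]
    - [[13.5, -8.25, 11], [0, 0, 0], 100]
    - [[13.5, -8.25, 14], [0, 0, 0], 100]
    - [[13.5, -8.25, 17], [0, 0, 0], 100]
    - [[13.5, -8.25, 19], [0, 0, 0], 100]
    - [[13.5, -8.25, 19.3], [0, 0, 0], 100]

```text
time_s: 2.25
eef_pos: [551.2, -57.7, 37.2]
ee_rot: [-0.001, 0.99, 0.138, -0.001]
force: [-0.0, -0.6, -0.6]
grip_width: 0.999
grip_force: 0.0
```

```bash
python3 plan.py 553 -56 37 106; python3 - <<'E'
from h import *
d=ctrl.capture("scene")
cv2.imwrite("pics/s1.png",cv2.resize(d["img"][130:310,200:440,::-1],None,fx=3,fy=3,interpolation=2))
E
```

```text
shift cm [ 0.22 -0.12  0.02] turn [-0.1  0.1 -0.1]
pos [551.2 -57.7  37.2] t 2.25 F [-0.  -0.6 -0.6] grip 0.999 0.0
```

View pics/s1.png

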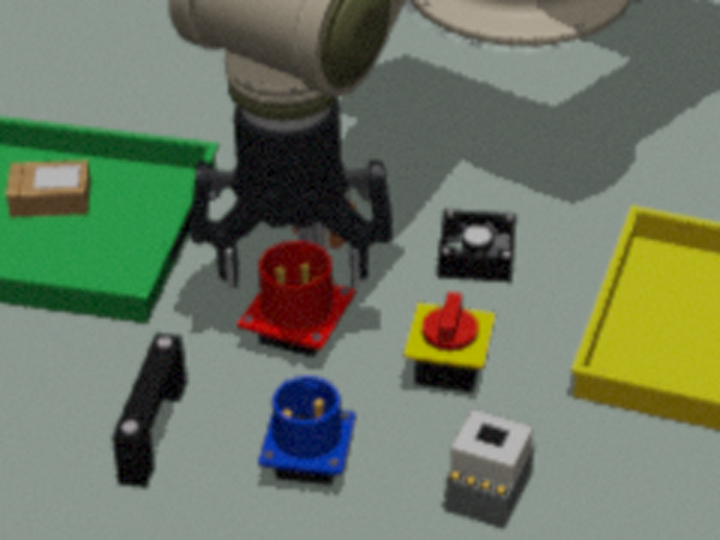

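The fingers straddle the red shroud at crop (295,285) with clearance on both sides, so I'll close.

Emit:
step_arm:
  increments:
    - [[0.2, -0.1, 0], [0, 0, 0], 70]
    - [[0.2, -0.1, 0], [0, 0, 0], 50]
    - [[0.2, -0.1, 0], [0, 0, 0], 40]
    - [[0.2, -0.1, 0], [0, 0, 0], 40]
    - [[0.2, -0.1, 0], [0, 0, 0], 40]
  squeeze: 40

```text
time_s: 2.92
eef_pos: [554.1, -56.4, 39.5]
ee_rot: [0.0, 0.99, 0.138, 0.001]
force: [-0.8, 1.2, 5.7]
grip_width: 0.64
grip_force: 42.2
```

```bash
python3 plan.py 553 -56 130 106;python3 - <<'E'
import numpy as np
# tray targets
for n,c,a,l in [("Y",(475.2,309.6),-2.9,[(0,-90),(0,0),(0,90)]),("G",(485.3,-318.9),4,[(0,-85),(0,95)])]:
    t=np.radians(a);M=np.array([[np.cos(t),-np.sin(t)],[np.sin(t),np.cos(t)]])
    for p in l: print(n,p,(M@p+c).round(1))
E
```

```text
shift cm [-0.08 -0.06 -9.05] turn [ 0.1 -0.1 -0.1]
pos [554.1 -56.4  39.5] t 2.925 F [-0.8  1.2  5.7] grip 0.64 42.2
Y (0, -90) [470.6 219.7]
Y (0, 0) [475.2 309.6]
Y (0, 90) [479.8 399.5]
G (0, -85) [ 491.2 -403.7]
G (0, 95) [ 478.7 -224.1]
```

Emit:
step_arm:
  increments:
    - [[0, 0, -0.5], [0, 0, 0], 40]
    - [[0, 0, -2], [0, 0, 0], 40]
    - [[0, 0, -4.5], [0, 0, 0], 40]
    - [[0, 0, -7], [0, 0, 0], 40]
    - [[0, 0, -9], [0, 0, 0], 40]
    - [[0, 0, -10], [0, 0, 0], 40]
    - [[0, 0, -10], [0, 0, 0], 40]

```text
time_s: 3.8
eef_pos: [553.6, -56.5, 138.9]
ee_rot: [0.0, 0.99, 0.138, 0.001]
force: [1.1, -0.2, -2.1]
grip_width: 0.636
grip_force: 42.5
```

```bash
python3 plan.py 471 220 44 106
```

```text
shift cm [ -0.4  -28.86   9.47] turn [ 0.  -0.1 -0.1]
pos [553.6 -56.5 138.9] t 3.8 F [ 1.1 -0.2 -2.1] grip 0.636 42.5
```

Emit:
step_arm:
  increments:
    - [[0, -2, 0], [0, 0, 0], 40]
    - [[0, -6, 0], [0, 0, 0], 40]
    - [[-0.1, -11, 0], [0, 0, 0], 40]
    - [[-0.2, -16, 0], [0, 0, 0], 40]
    - [[-0.3, -21, 0], [0, 0, 0], 40]
    - [[-0.4, -25.5, 0], [0, 0, 0], 40]
    - [[-0.4, -28, 0], [0, 0, 0], 40]
    - [[-0.4, -28.9, 0], [0, 0, 0], 40]

```text
time_s: 4.8
eef_pos: [469.3, 222.1, 137.7]
ee_rot: [-0.0, 0.99, 0.139, -0.001]
force: [0.6, -0.5, -1.3]
grip_width: 0.638
grip_force: 42.6
```

Emit:
step_arm:
  increments:
    - [[0, 0, 1.5], [0, 0, 0], 40]
    - [[0, 0, 3.5], [0, 0, 0], 40]
    - [[0, 0, 5.5], [0, 0, 0], 40]
    - [[0, 0, 7], [0, 0, 0], 40]
    - [[0, 0, 7.7], [0, 0, 0], 40]
    - [[0, 0, 8], [0, 0, 0], 40]
    - [[0, 0, 8], [0, 0, 0], 40]

```text
time_s: 5.68
eef_pos: [470.8, 220.5, 58.5]
ee_rot: [-0.0, 0.99, 0.138, 0.0]
force: [-0.2, 0.5, -1.1]
grip_width: 0.639
grip_force: 42.6
```

```bash
python3 plan.py 471 220 44 106
```

```text
shift cm [0.   0.05 1.45] turn [ 0.  -0.  -0.1]
pos [470.8 220.5  58.5] t 5.675 F [-0.2  0.5 -1.1] grip 0.639 42.6
```

Emit:
step_arm:
  increments:
    - [[0, 0, 0.4], [0, 0, 0], 40]
    - [[0, 0, 0.8], [0, 0, 0], 40]
    - [[0, 0, 1.05], [0, 0, 0], 40]
    - [[0, 0, 1.2], [0, 0, 0], 40]
    - [[0, 0, 1.3], [0, 0, 0], 40]
    - [[0, 0, 1.38], [0, 0, 0], 40]
    - [[0, 0, 1.44], [0, 0, 0], 40]
    - [[0, 0, 1.44], [0, 0, 0], 40]

```text
time_s: 6.68
eef_pos: [470.6, 220.5, 43.9]
ee_rot: [-0.0, 0.99, 0.138, -0.0]
force: [0.4, -0.6, -0.6]
grip_width: 0.634
grip_force: 42.6
```

Emit:
step_arm:
  increments:
    - [[0, 0, 0.05], [0, 0, 0], 40]
    - [[0, 0, 0.1], [0, 0, 0], 40]
    - [[0, 0, 0.1], [0, 0, 0], 40]

```text
time_s: 7.05
eef_pos: [470.8, 220.6, 43.5]
ee_rot: [-0.0, 0.99, 0.138, 0.0]
force: [-2.3, 1.0, 6.6]
grip_width: 0.632
grip_force: 43.4
```

Emit:
step_arm:
  increments:
    - [[0, 0, 0.05], [0, 0, 0], 68]
    - [[0, 0, 0.05], [0, 0, 0], 72]
    - [[0, 0, 0.05], [0, 0, 0], 80]
    - [[0, 0, 0.05], [0, 0, 0], 90]
    - [[0, 0, -1], [0, 0, 0], 90]
    - [[0, 0, -3.5], [0, 0, 0], 90]
    - [[0, 0, -7], [0, 0, 0], 90]
    - [[0, 0, -11], [0, 0, 0], 90]

```text
time_s: 8.05
eef_pos: [470.4, 220.4, 154.5]
ee_rot: [0.0, 0.99, 0.138, -0.0]
force: [-0.7, 0.7, -0.2]
grip_width: 0.898
grip_force: 0.0
```

```bash
python3 plan.py 677 122.5 150 85
```

```text
shift cm [17.2  15.07  0.45] turn [ 0.   0.  20.9]
pos [470.4 220.4 154.5] t 8.05 F [-0.7  0.7 -0.2] grip 0.898 0.0
```

Emit:
step_arm:
  increments:
    - [[2, 2, 0], [0, 0, 3], 90]
    - [[5, 4.5, 0], [0, 0, 7], 90]
    - [[8.5, 7.5, 0], [0, 0, 11], 90]
    - [[12, 10.5, 1], [0, 0, 15], 90]
    - [[15, 13.1, 2], [0, 0, 19], 90]
    - [[16.7, 14.6, 3], [0, 0, 22], 90]
    - [[17.2, 15.1, 4], [0, 0, 22], 90]
    - [[17.2, 15.1, 5], [0, 0, 22], 90]

```text
time_s: 9.05
eef_pos: [677.1, 122.4, 102.6]
ee_rot: [-0.0, 0.999, -0.053, -0.0]
force: [0.1, 0.3, 0.2]
grip_width: 0.901
grip_force: 0.0
```

```bash
python3 plan.py 677 122.5 24 84;  python3 - <<'E'
from h import *
d=ctrl.capture("scene")
cv2.imwrite("pics/s2.png",cv2.resize(d["img"][150:330,270:550,::-1],None,fx=2.8,fy=2.8,interpolation=2))
E
```

```text
shift cm [-0.01 -0.01  7.86] turn [-0.   0.  -0.1]
pos [677.1 122.4 102.6] t 9.05 F [0.1 0.3 0.2] grip 0.901 0.0
```

View pics/s2.png

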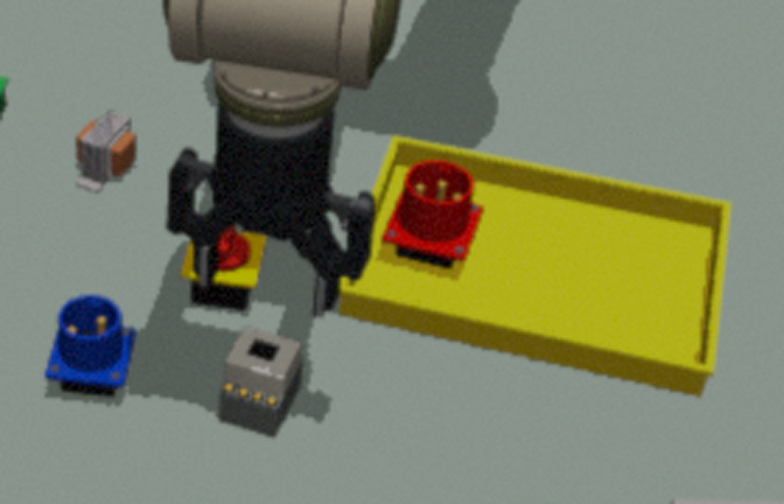

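Red stands in the yellow tray at crop (435,210), upright and clear of the walls. The gripper is over the contactor at crop (262,380).

Emit:
step_arm:
  increments:
    - [[0, 0, 2], [0, 0, 0], 90]
    - [[0, 0, 4.5], [0, 0, 0], 90]
    - [[0, 0, 6.5], [0, 0, 0], 90]
    - [[0, 0, 7.7], [0, 0, 0], 90]
    - [[0, 0, 7.8], [0, 0, 0], 70]
    - [[0, 0, 7.8], [0, 0, 0], 50]
    - [[0, 0, 7.8], [0, 0, 0], 30]
    - [[0, 0, 7.8], [0, 0, 0], 30]

```text
time_s: 10.1
eef_pos: [677.9, 122.3, 25.9]
ee_rot: [-0.0, 0.999, -0.054, 0.001]
force: [-0.7, -0.2, 4.2]
grip_width: 0.517
grip_force: 42.3
```

Emit:
step_arm:
  increments:
    - [[0, 0, 0], [0, 0, 0], 30]
    - [[0, 0, 0], [0, 0, 0], 30]

```text
time_s: 10.35
eef_pos: [677.9, 122.3, 25.9]
ee_rot: [-0.0, 0.999, -0.054, 0.001]
force: [-0.9, 0.8, 5.6]
grip_width: 0.523
grip_force: 42.5
```

Emit:
step_arm:
  increments:
    - [[0, 0, -0.5], [0, 0, 0], 30]
    - [[0, 0, -2], [0, 0, 0], 30]
    - [[0, 0, -4.5], [0, 0, 0], 30]
    - [[0, 0, -7], [0, 0, 0], 30]
    - [[0, 0, -9], [0, 0, 0], 30]
    - [[0, 0, -10], [0, 0, 0], 30]
    - [[0, 0, -10], [0, 0, 0], 30]

```text
time_s: 11.22
eef_pos: [677.5, 122.3, 125.5]
ee_rot: [-0.0, 0.999, -0.054, 0.0]
force: [-0.2, -0.0, -2.3]
grip_width: 0.522
grip_force: 41.9
```

```bash
python3 plan.py 475 310 30 87
```

```text
shift cm [-22.15 -16.5    9.53] turn [-0.  -0.1 -3.1]
pos [677.5 122.3 125.5] t 11.225 F [-0.2 -0.  -2.3] grip 0.522 41.9
```

Emit:
step_arm:
  increments:
    - [[-2, -1.5, 0], [0, 0, 0], 30]
    - [[-5.5, -4.1, 0], [0, 0, 0], 30]
    - [[-9.5, -7.1, 0], [0, 0, -1], 30]
    - [[-13.5, -10.1, 0], [0, 0, -2], 30]
    - [[-17.5, -13, 0], [0, 0, -3], 30]
    - [[-20.5, -15.3, 0], [0, 0, -3], 30]
    - [[-22, -16.4, 0], [0, 0, -3], 30]
    - [[-22.2, -16.5, 0.5], [0, 0, -3], 30]

```text
time_s: 12.22
eef_pos: [474.1, 310.4, 119.6]
ee_rot: [0.0, 1.0, -0.027, 0.0]
force: [0.8, 0.1, -1.1]
grip_width: 0.52
grip_force: 41.8
```

Emit:
step_arm:
  increments:
    - [[0, 0, 1.5], [0, 0, 0], 30]
    - [[0, 0, 3.5], [0, 0, 0], 30]
    - [[0, 0, 5.5], [0, 0, 0], 30]
    - [[0, 0, 7], [0, 0, 0], 30]
    - [[0, 0, 7.7], [0, 0, 0], 30]
    - [[0, 0, 8], [0, 0, 0], 30]
    - [[0, 0, 8], [0, 0, 0], 30]

```text
time_s: 13.1
eef_pos: [474.5, 310.1, 40.2]
ee_rot: [-0.0, 1.0, -0.027, 0.0]
force: [-0.7, -0.4, -2.5]
grip_width: 0.521
grip_force: 41.8
```

```bash
python3 plan.py 475 310 30 87
```

```text
shift cm [0.04 0.01 1.02] turn [-0.  -0.  -0.1]
pos [474.5 310.1  40.2] t 13.1 F [-0.7 -0.4 -2.5] grip 0.521 41.8
```

Emit:
step_arm:
  increments:
    - [[0, 0, 0.4], [0, 0, 0], 30]
    - [[0, 0, 0.7], [0, 0, 0], 30]
    - [[0, 0, 0.85], [0, 0, 0], 30]
    - [[0, 0, 0.93], [0, 0, 0], 30]
    - [[0, 0, 1.0], [0, 0, 0], 30]
    - [[0, 0, 1.05], [0, 0, 0], 30]
    - [[0, 0, 1.08], [0, 0, 0], 30]
    - [[0, 0, 1.08], [0, 0, 0], 30]

```text
time_s: 14.1
eef_pos: [474.3, 310.1, 29.9]
ee_rot: [0.0, 1.0, -0.027, 0.0]
force: [-2.7, -1.7, 5.9]
grip_width: 0.52
grip_force: 42.8
```

Emit:
step_arm:
  increments:
    - [[0, 0, 0], [0, 0, 0], 56]
    - [[0, 0, 0], [0, 0, 0], 60]
    - [[0, 0, 0], [0, 0, 0], 63]
    - [[0, 0, 0], [0, 0, 0], 63]
    - [[0, 0, -1], [0, 0, 0], 63]
    - [[0, 0, -3.5], [0, 0, 0], 63]
    - [[0, 0, -7], [0, 0, 0], 65]
    - [[0, 0, -11], [0, 0, 0], 70]

```text
time_s: 15.1
eef_pos: [474.1, 310.0, 140.7]
ee_rot: [0.0, 1.0, -0.027, -0.0]
force: [-0.1, 0.2, -0.1]
grip_width: 0.701
grip_force: 0.0
```

```bash
python3 plan.py 428 56.5 130 101
```

```text
shift cm [-3.21 25.56  1.07] turn [  0.    0.  -14.1]
pos [474.1 310.  140.7] t 15.1 F [-0.1  0.2 -0.1] grip 0.701 0.0
```

Emit:
step_arm:
  increments:
    - [[-0.3, 2, 0], [0, 0, 0], 92]
    - [[-0.7, 6, 0], [0, 0, -2], 92]
    - [[-1.3, 11, 0], [0, 0, -5], 92]
    - [[-2, 16, 0], [0, 0, -8], 92]
    - [[-2.6, 21, 1], [0, 0, -11], 92]
    - [[-3, 24, 2], [0, 0, -14], 92]
    - [[-3.2, 25.4, 4], [0, 0, -14.1], 92]
    - [[-3.2, 25.6, 6], [0, 0, -14.1], 92]

```text
time_s: 16.1
eef_pos: [428.5, 55.3, 79.4]
ee_rot: [0.0, 0.996, 0.095, 0.001]
force: [0.4, 0.1, -0.4]
grip_width: 0.923
grip_force: 0.0
```

```bash
python3 plan.py 428 56.5 2 101;  python3 - <<'E'
from h import *
d=ctrl.capture("scene")
cv2.imwrite("pics/s3.png",cv2.resize(d["img"][120:300,270:550,::-1],None,fx=2.8,fy=2.8,interpolation=2))
E
```

```text
shift cm [-0.04 -0.13  7.74] turn [ 0.  -0.1 -0.1]
pos [428.5  55.3  79.4] t 16.1 F [ 0.4  0.1 -0.4] grip 0.923 0.0
```

View pics/s3.png

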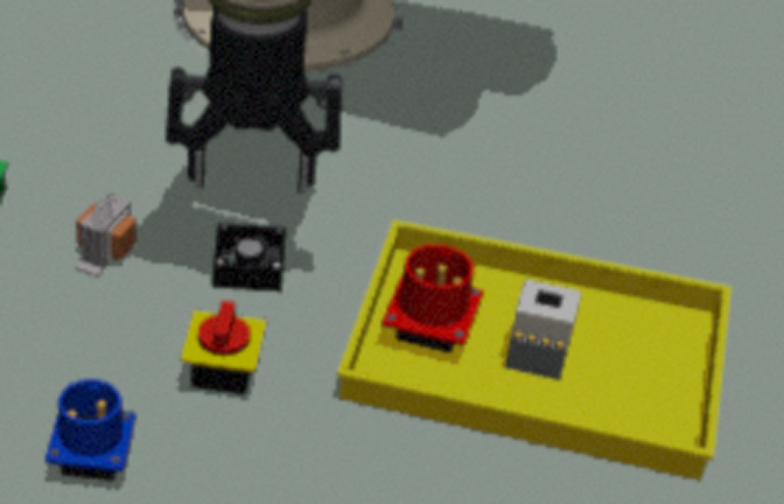

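Red (435,290) and contactor (545,330) stand apart in the tray. The gripper is above the fan at (250,258).

Emit:
step_arm:
  increments:
    - [[0, -0.1, 2], [0, 0, 0], 92]
    - [[0, -0.1, 4.5], [0, 0, 0], 92]
    - [[0, -0.1, 6.5], [0, 0, 0], 92]
    - [[0, -0.1, 7.4], [0, 0, 0], 92]
    - [[0, -0.1, 7.7], [0, 0, 0], 85]
    - [[0, -0.1, 7.7], [0, 0, 0], 75]
    - [[0, -0.1, 7.7], [0, 0, 0], 50]
    - [[0, -0.1, 7.7], [0, 0, 0], 50]

```text
time_s: 17.15
eef_pos: [428.6, 57.2, 3.0]
ee_rot: [0.0, 0.995, 0.096, 0.001]
force: [-1.4, 0.5, 4.5]
grip_width: 0.693
grip_force: 43.4
```

Emit:
step_arm:
  increments:
    - [[0, 0, 0], [0, 0, 0], 50]
    - [[0, 0, 0], [0, 0, 0], 50]

```text
time_s: 17.4
eef_pos: [428.6, 57.1, 3.0]
ee_rot: [0.0, 0.995, 0.095, 0.001]
force: [-1.2, -0.4, 5.9]
grip_width: 0.689
grip_force: 43.4
```

Emit:
step_arm:
  increments:
    - [[0, 0, -0.5], [0, 0, 0], 50]
    - [[0, 0, -2], [0, 0, 0], 50]
    - [[0, 0, -5], [0, 0, 0], 50]
    - [[0, 0, -8], [0, 0, 0], 50]
    - [[0, 0, -11], [0, 0, 0], 50]
    - [[0, 0, -12.5], [0, 0, 0], 50]
    - [[0, 0, -12.8], [0, 0, 0], 50]

```text
time_s: 18.27
eef_pos: [428.5, 57.1, 131.1]
ee_rot: [0.0, 0.995, 0.096, 0.001]
force: [-0.9, 0.0, 0.0]
grip_width: 0.697
grip_force: 43.3
```

```bash
python3 plan.py 480 400 7 -3
```

```text
shift cm [ 11.56 -32.69  12.41] turn [  0.1  -0.1 -76. ]
pos [428.5  57.1 131.1] t 18.275 F [-0.9  0.   0. ] grip 0.697 43.3
```

Emit:
step_arm:
  increments:
    - [[0.7, -2, 0], [0, 0, -5], 50]
    - [[2.2, -6, 0], [0, 0, -15], 50]
    - [[3.9, -11, 0], [0, 0, -25], 50]
    - [[5.7, -16, 0], [0, 0, -35], 50]
    - [[7.4, -21, 0], [0, 0, -45], 50]
    - [[9.2, -26, 0], [0, 0, -55], 50]
    - [[10.6, -30, 0], [0, 0, -65], 50]
    - [[11.5, -32.5, 0], [0, 0, -74], 50]

```text
time_s: 19.27
eef_pos: [478.7, 399.8, 128.9]
ee_rot: [-0.0, 0.735, 0.678, -0.001]
force: [0.3, -0.4, -1.5]
grip_width: 0.689
grip_force: 43.3
```

```bash
python3 plan.py 480 400 7 -3;  python3 - <<'E'
from h import *
d=ctrl.capture("scene")
cv2.imwrite("pics/s4.png",cv2.resize(d["img"][100:300,330:590,::-1],None,fx=2.8,fy=2.8,interpolation=2))
E
```

```text
shift cm [ 0.04  0.15 12.19] turn [-0.1  0.  -1.7]
pos [478.7 399.8 128.9] t 19.275 F [ 0.3 -0.4 -1.5] grip 0.689 43.3
```

View pics/s4.png

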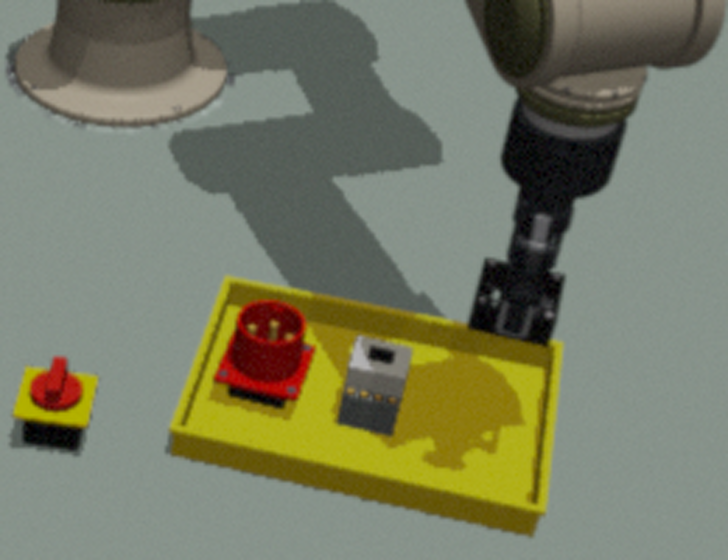

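The fan is held level at crop (518,305), above the empty end of the yellow tray. I'll lower it there.

Emit:
step_arm:
  increments:
    - [[0, 0, 2], [0, 0, -1.5], 50]
    - [[0, 0.1, 5], [0, 0, -1.5], 50]
    - [[0, 0.1, 7.5], [0, 0, -1.5], 50]
    - [[0, 0.1, 9.5], [0, 0, -1.5], 50]
    - [[0, 0.1, 10.5], [0, 0, -1.5], 50]
    - [[0, 0.1, 11], [0, 0, -1.5], 50]
    - [[0, 0.1, 11], [0, 0, -1.5], 50]

```text
time_s: 20.2
eef_pos: [480.3, 398.0, 20.3]
ee_rot: [0.0, 0.729, 0.685, 0.0]
force: [0.1, -0.4, -0.1]
grip_width: 0.694
grip_force: 43.3
```

```bash
python3 plan.py 480 400 7 -3
```

```text
shift cm [ 0.2  -0.04  1.33] turn [ 0.  -0.  -0.6]
pos [480.3 398.   20.3] t 20.2 F [ 0.1 -0.4 -0.1] grip 0.694 43.3
```

Emit:
step_arm:
  increments:
    - [[0, 0, 0.5], [0, 0, 0], 50]
    - [[0, 0, 0.9], [0, 0, 0], 50]
    - [[0, 0, 1.1], [0, 0, 0], 50]
    - [[0, 0, 1.2], [0, 0, 0], 50]
    - [[0, 0, 1.28], [0, 0, 0], 50]
    - [[0, 0, 1.35], [0, 0, 0], 50]
    - [[0, 0, 1.4], [0, 0, 0], 50]
    - [[0, 0, 1.4], [0, 0, 0], 50]

```text
time_s: 21.2
eef_pos: [480.3, 398.1, 7.1]
ee_rot: [0.0, 0.729, 0.685, 0.0]
force: [-2.9, -2.7, 7.7]
grip_width: 0.687
grip_force: 44.2
```

Emit:
step_arm:
  increments:
    - [[0, 0, 0], [0, 0, 0], 72]
    - [[0, 0, 0], [0, 0, 0], 76]
    - [[0, 0, 0], [0, 0, 0], 82]
    - [[0, 0, 0], [0, 0, 0], 85]
    - [[0, 0, -1], [0, 0, 0], 85]
    - [[0, 0, -4], [0, 0, 0], 85]
    - [[0, 0, -8], [0, 0, 0], 88]
    - [[0, 0, -13], [0, 0, 0], 90]

```text
time_s: 22.2
eef_pos: [479.9, 397.8, 137.5]
ee_rot: [-0.0, 0.729, 0.685, -0.0]
force: [0.9, -0.9, 1.3]
grip_width: 0.897
grip_force: 0.0
```

```bash
python3 plan.py 682.5 -7 135 50
```

```text
shift cm [-39.15  22.72   0.26] turn [ -0.1   0.  -53.5]
pos [479.9 397.8 137.5] t 22.2 F [ 0.9 -0.9  1.3] grip 0.897 0.0
```

Emit:
step_arm:
  increments:
    - [[-3, 1.7, 0], [0, 0, 0], 95]
    - [[-8, 4.6, 0], [0, 0, 0], 95]
    - [[-13, 7.5, 0], [0, 0, 0], 95]
    - [[-18, 10.4, 0], [0, 0, 0], 95]
    - [[-23, 13.3, 0], [0, 0, 0], 95]
    - [[-28, 16.2, 0], [0, 0, 0], 95]
    - [[-33, 19.1, 0], [0, 0, 0], 95]
    - [[-36.5, 21.2, 0], [0, 0, 0], 95]

```text
time_s: 23.2
eef_pos: [670.1, 18.1, 136.9]
ee_rot: [0.0, 0.729, 0.684, 0.0]
force: [0.3, 0.5, 0.8]
grip_width: 0.948
grip_force: 0.0
```

```bash
python3 plan.py 682.5 -7 34 -3.6
```

```text
shift cm [-2.42  1.39 10.29] turn [ 0.  0. -0.]
pos [670.1  18.1 136.9] t 23.2 F [0.3 0.5 0.8] grip 0.948 0.0
```

Emit:
step_arm:
  increments:
    - [[-1.5, 0.8, 1], [0, 0, 0], 95]
    - [[-2.4, 1.4, 3.2], [0, 0, 0], 95]
    - [[-2.4, 1.4, 5], [0, 0, 0], 95]

```text
time_s: 23.58
eef_pos: [681.1, -3.5, 83.8]
ee_rot: [-0.001, 0.728, 0.685, -0.001]
force: [0.4, 0.3, -0.3]
grip_width: 0.952
grip_force: 0.0
```

```bash
python3 plan.py 682.5 -7 36 -3.6;  python3 - <<'E'
from h import *
d=ctrl.capture("scene")
cv2.imwrite("pics/s5.png",cv2.resize(d["img"][150:350,200:480,::-1],None,fx=2.8,fy=2.8,interpolation=2))
E
```

```text
shift cm [-0.34  0.18  4.78] turn [-0.1 -0.   0.1]
pos [681.1  -3.5  83.8] t 23.575 F [ 0.4  0.3 -0.3] grip 0.952 0.0
```

View pics/s5.png

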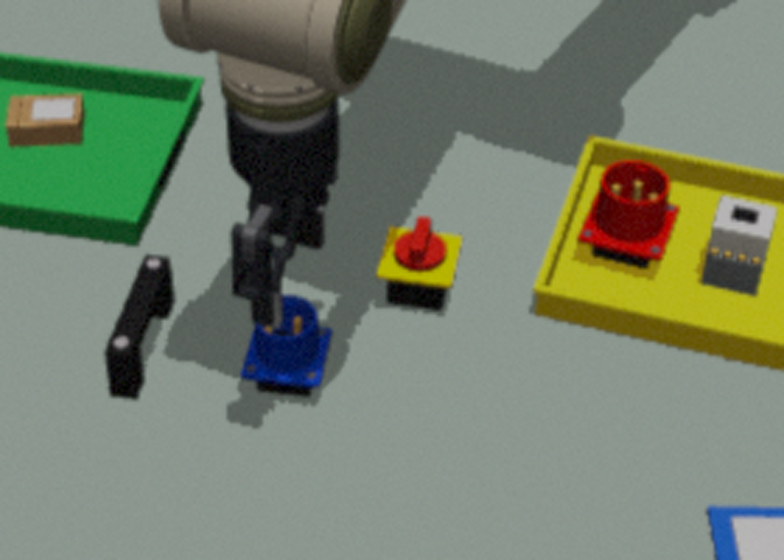

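The blue inlet (crop 290,340) is under the gripper, and the handle (140,325) is well clear of it. I'll descend and close.

Emit:
step_arm:
  increments:
    - [[0, 0, 1.2], [0, 0, 0], 95]
    - [[0, 0, 3], [0, 0, 0], 95]
    - [[0, 0, 4.4], [0, 0, 0], 95]
    - [[0, 0, 5.1], [0, 0, 0], 95]
    - [[0, 0, 5.1], [0, 0, 0], 75]
    - [[0, 0, 5.1], [0, 0, 0], 55]
    - [[0, 0, 5.1], [0, 0, 0], 35]
    - [[0, 0, 5.1], [0, 0, 0], 35]

```text
time_s: 24.62
eef_pos: [682.3, -4.3, 36.1]
ee_rot: [0.001, 0.729, 0.685, 0.0]
force: [0.2, -0.5, 6.1]
grip_width: 0.553
grip_force: 41.5
```

Emit:
step_arm:
  increments:
    - [[0, 0, 0], [0, 0, 0], 35]
    - [[0, 0, 0], [0, 0, 0], 35]

```text
time_s: 24.88
eef_pos: [682.3, -4.3, 36.0]
ee_rot: [0.001, 0.729, 0.685, 0.0]
force: [0.9, 0.1, 5.3]
grip_width: 0.55
grip_force: 41.5
```

Emit:
step_arm:
  increments:
    - [[0, 0, -0.5], [0, 0, 0], 35]
    - [[0, 0, -2], [0, 0, 0], 35]
    - [[0, 0, -4.5], [0, 0, 0], 35]
    - [[0, 0, -7], [0, 0, 0], 35]
    - [[0, 0, -9], [0, 0, 0], 35]
    - [[0, 0, -10], [0, 0, 0], 35]
    - [[0, 0, -10], [0, 0, 0], 35]

```text
time_s: 25.75
eef_pos: [681.9, -4.2, 135.7]
ee_rot: [0.0, 0.729, 0.685, 0.0]
force: [0.5, -0.5, -1.5]
grip_width: 0.55
grip_force: 41.4
```

```bash
python3 plan.py 491 -401 40 -3.6
```

```text
shift cm [-40.78 -16.61   9.56] turn [0.1 0.  0.1]
pos [681.9  -4.2 135.7] t 25.75 F [ 0.5 -0.5 -1.5] grip 0.55 41.4
```

Emit:
step_arm:
  increments:
    - [[-2, -0.8, 0], [0, 0, 0], 35]
    - [[-6, -2.4, 0], [0, 0, 0], 35]
    - [[-11, -4.5, 0], [0, 0, 0], 35]
    - [[-16, -6.5, 0], [0, 0, 0], 35]
    - [[-21, -8.5, 0], [0, 0, 0], 35]
    - [[-26, -10.6, 0], [0, 0, 0], 35]
    - [[-31, -12.6, 0], [0, 0, 0], 35]
    - [[-35, -14.3, 0], [0, 0, 0], 35]

```text
time_s: 26.75
eef_pos: [515.0, -347.1, 134.3]
ee_rot: [-0.001, 0.729, 0.684, -0.0]
force: [0.3, -0.3, -1.6]
grip_width: 0.55
grip_force: 41.4
```

Emit:
step_arm:
  increments:
    - [[-3, -1.2, 0], [0, 0, 0], 35]
    - [[-5, -2, 1], [0, 0, 0], 35]
    - [[-5.8, -2.3, 2.5], [0, 0, 0], 35]
    - [[-5.8, -2.3, 4.5], [0, 0, 0], 35]
    - [[-5.8, -2.3, 6.5], [0, 0, 0], 35]
    - [[-5.8, -2.3, 7.6], [0, 0, 0], 35]
    - [[-5.8, -2.3, 8], [0, 0, 0], 35]
    - [[-5.8, -2.3, 8], [0, 0, 0], 35]

```text
time_s: 27.75
eef_pos: [491.1, -401.0, 55.2]
ee_rot: [0.0, 0.729, 0.685, -0.0]
force: [-0.4, 0.1, -2.0]
grip_width: 0.552
grip_force: 41.4
```

```bash
python3 plan.py 491 -401 40 -3.6;  python3 - <<'E'
from h import *
d=ctrl.capture("scene")
cv2.imwrite("pics/s6.png",cv2.resize(d["img"][80:260,100:380,::-1],None,fx=2.8,fy=2.8,interpolation=2))
E
```

```text
shift cm [ 0.   -0.01  1.52] turn [0.  0.  0.1]
pos [ 491.1 -401.    55.2] t 27.75 F [-0.4  0.1 -2. ] grip 0.552 41.4
```

View pics/s6.png

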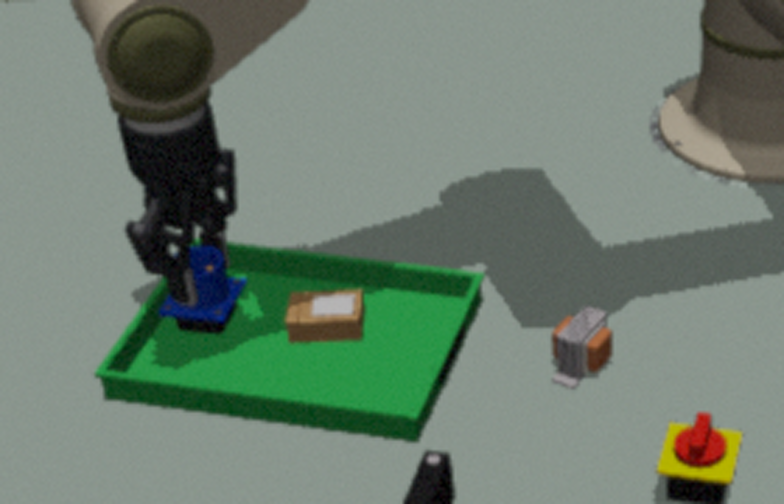

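The blue inlet (crop 205,290) hangs level inside the green tray, clear of the carton (325,315). I'll lower it.

Emit:
step_arm:
  increments:
    - [[0, 0, 0.6], [0, 0, 0], 35]
    - [[0, 0, 1.1], [0, 0, 0], 35]
    - [[0, 0, 1.3], [0, 0, 0], 35]
    - [[0, 0, 1.4], [0, 0, 0], 35]
    - [[0, 0, 1.48], [0, 0, 0], 35]
    - [[0, 0, 1.55], [0, 0, 0], 35]
    - [[0, 0, 1.6], [0, 0, 0], 35]
    - [[0, 0, 1.6], [0, 0, 0], 35]

```text
time_s: 28.8
eef_pos: [491.0, -401.3, 40.0]
ee_rot: [0.0, 0.729, 0.685, -0.0]
force: [-2.3, 2.3, 6.9]
grip_width: 0.548
grip_force: 41.9
```

Emit:
step_arm:
  increments:
    - [[0, 0, 0], [0, 0, 0], 58]
    - [[0, 0, 0], [0, 0, 0], 62]
    - [[0, 0, 0], [0, 0, 0], 70]
    - [[0, 0, 0], [0, 0, 0], 75]
    - [[0, 0, -1], [0, 0, 0], 75]
    - [[0, 0, -3.5], [0, 0, 0], 75]
    - [[0, 0, -7], [0, 0, 0], 75]
    - [[0, 0, -10], [0, 0, 0], 75]

```text
time_s: 29.8
eef_pos: [491.0, -401.3, 141.2]
ee_rot: [0.001, 0.729, 0.685, -0.0]
force: [-0.3, 1.2, 0.5]
grip_width: 0.752
grip_force: 0.0
```

```bash
python3 plan.py 685 -124 110 95.5;python3 plan.py 685 -124 110 -84
```

```text
shift cm [28.88 17.64  3.11] turn [ 0.1  0.  81. ]
pos [ 491.  -401.3  141.2] t 29.8 F [-0.3  1.2  0.5] grip 0.752 0.0
shift cm [28.88 17.64  3.11] turn [ 0.1  0.  80.5]
pos [ 491.  -401.3  141.2] t 29.8 F [-0.3  1.2  0.5] grip 0.752 0.0
```

Emit:
step_arm:
  increments:
    - [[2, 1.2, 0], [0, 0, 8], 60]
    - [[6, 3.6, 0], [0, 0, 18], 60]
    - [[11, 6.7, 0], [0, 0, 28], 60]
    - [[16, 9.8, 0], [0, 0, 38], 60]
    - [[20, 12.2, 0], [0, 0, 48], 60]
    - [[24, 14.7, 0], [0, 0, 58], 60]
    - [[27, 16.5, 0], [0, 0, 68], 60]
    - [[28.5, 17.4, 1], [0, 0, 77], 60]

```text
time_s: 30.8
eef_pos: [683.4, -125.7, 130.4]
ee_rot: [0.0, 0.997, 0.081, 0.001]
force: [0.6, -1.2, -0.6]
grip_width: 0.6
grip_force: 0.0
```

Emit:
step_arm:
  increments:
    - [[0, 0, 1], [0, 0, 3], 60]
    - [[0, 0, 2], [0, 0, 4], 60]
    - [[0, 0, 2], [0, 0, 4], 60]

```text
time_s: 31.18
eef_pos: [681.8, -127.6, 108.6]
ee_rot: [-0.0, 0.999, 0.048, -0.001]
force: [0.6, 0.4, 0.1]
grip_width: 0.6
grip_force: 0.0
```

```bash
python3 plan.py 685 -124.5 24 95.5;  python3 - <<'E'
from h import *
d=ctrl.capture("scene")
cv2.imwrite("pics/s7.png",cv2.resize(d["img"][130:330,120:380,::-1],None,fx=3,fy=3,interpolation=2))
E
```

```text
shift cm [ 0.36 -0.27  8.46] turn [-0.   0.1 -0. ]
pos [ 681.8 -127.6  108.6] t 31.175 F [0.6 0.4 0.1] grip 0.6 0.0
```

View pics/s7.png

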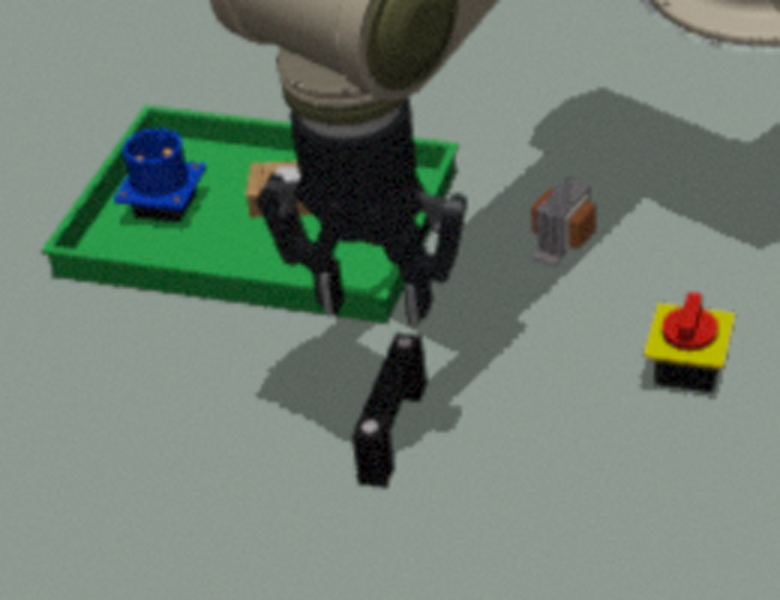

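Blue stands upright in the green tray (160,170). The handle's screws are at crop (405,342) and (370,427), and I'll use them to cross-check its position.

```bash
python3 - <<'E'
from h import *
d=ctrl.capture("scene")
p=ray(d,[(255,244),(243.3,272.3)],50);print(p,p.mean(0))
E
python3 plan.py 685 -124.5 24 95.5
```

```text
[[ 642.9371751  -128.58018331]
 [ 730.67558085 -120.7834326 ]] [ 686.80637797 -124.68180795]
shift cm [ 0.3  -0.3   8.57] turn [ 0. -0. -0.]
pos [ 682.2 -127.8  109.7] t 31.275 F [0.2 1.  0.3] grip 0.599 0.0
```

Emit:
step_arm:
  increments:
    - [[0.3, -0.3, 1], [0, 0, 0], 60]
    - [[0.4, -0.3, 3.5], [0, 0, 0], 60]
    - [[0.4, -0.3, 6], [0, 0, 0], 60]
    - [[0.4, -0.3, 7.8], [0, 0, 0], 60]
    - [[0.4, -0.3, 8.5], [0, 0, 0], 45]
    - [[0.4, -0.3, 8.5], [0, 0, 0], 30]
    - [[0.4, -0.3, 8.5], [0, 0, 0], 10]
    - [[0.4, -0.3, 8.5], [0, 0, 0], 10]

```text
time_s: 32.28
eef_pos: [686.1, -124.1, 24.7]
ee_rot: [0.0, 0.999, 0.048, 0.0]
force: [-0.2, 0.6, -0.8]
grip_width: 0.243
grip_force: 41.2
```

Emit:
step_arm:
  increments:
    - [[0, 0, 0], [0, 0, 0], 10]
    - [[0, 0, 0], [0, 0, 0], 10]

```text
time_s: 32.52
eef_pos: [686.1, -124.2, 24.7]
ee_rot: [0.0, 0.999, 0.048, 0.0]
force: [-0.4, -0.1, 2.9]
grip_width: 0.254
grip_force: 41.7
```

Emit:
step_arm:
  increments:
    - [[0, 0, -0.5], [0, 0, 0], 10]
    - [[0, 0, -2], [0, 0, 0], 10]
    - [[0, 0, -4.5], [0, 0, 0], 10]
    - [[0, 0, -7], [0, 0, 0], 10]
    - [[0, 0, -9], [0, 0, 0], 10]
    - [[0, 0, -10], [0, 0, 0], 10]
    - [[0, 0, -10], [0, 0, 0], 10]

```text
time_s: 33.4
eef_pos: [686.0, -124.1, 124.8]
ee_rot: [0.0, 0.999, 0.048, 0.001]
force: [0.1, 0.5, -1.9]
grip_width: 0.246
grip_force: 41.2
```

```bash
python3 plan.py 480 -224 28.7 94
```

```text
shift cm [-21.47   7.98   9.59] turn [ 0.  -0.1  1.5]
pos [ 686.  -124.1  124.8] t 33.4 F [ 0.1  0.5 -1.9] grip 0.246 41.2
```

Emit:
step_arm:
  increments:
    - [[-2, 0.7, 0], [0, 0, 0], 10]
    - [[-5.5, 2, 0], [0, 0, 0], 10]
    - [[-9.5, 3.5, 0], [0, 0, 1], 10]
    - [[-13.5, 5, 0], [0, 0, 1.5], 10]
    - [[-17, 6.3, 0], [0, 0, 1.5], 10]
    - [[-20, 7.4, 0], [0, 0, 1.5], 10]
    - [[-21.4, 8, 0], [0, 0, 1.5], 10]
    - [[-21.5, 8, 0.5], [0, 0, 1.5], 10]

```text
time_s: 34.4
eef_pos: [479.4, -224.5, 119.0]
ee_rot: [0.0, 0.999, 0.034, 0.0]
force: [0.6, -0.8, -1.4]
grip_width: 0.245
grip_force: 41.2
```

Emit:
step_arm:
  increments:
    - [[0, 0, 1.5], [0, 0, 0], 10]
    - [[0, 0, 3.5], [0, 0, 0], 10]
    - [[0, 0, 5.5], [0, 0, 0], 10]
    - [[0, 0, 7], [0, 0, 0], 10]
    - [[0, 0, 7.7], [0, 0, 0], 10]
    - [[0, 0, 8], [0, 0, 0], 10]
    - [[0, 0, 8], [0, 0, 0], 10]

```text
time_s: 35.28
eef_pos: [479.7, -224.3, 39.3]
ee_rot: [0.0, 0.999, 0.035, 0.0]
force: [0.0, 0.2, -0.8]
grip_width: 0.247
grip_force: 41.2
```

```bash
python3 plan.py 480 -224 28.7 94;  python3 - <<'E'
from h import *
d=ctrl.capture("scene")
cv2.imwrite("pics/s8.png",cv2.resize(d["img"][80:260,100:380,::-1],None,fx=2.8,fy=2.8,interpolation=2))
E
```

```text
shift cm [ 0.04 -0.02  1.06] turn [ 0. -0. -0.]
pos [ 479.7 -224.3   39.3] t 35.275 F [ 0.   0.2 -0.8] grip 0.247 41.2
```

View pics/s8.png

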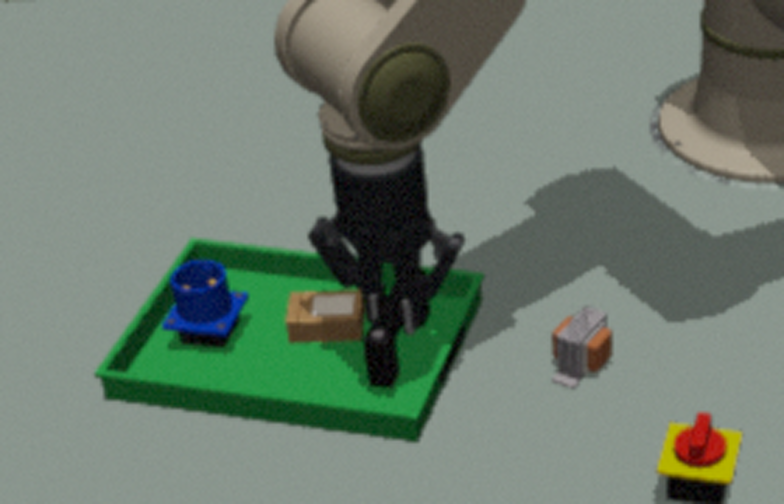

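The handle hangs level at crop (395,340) between the carton (325,315) and the tray wall. I'll lower it.

Emit:
step_arm:
  increments:
    - [[0, 0, 0.4], [0, 0, 0], 10]
    - [[0, 0, 0.7], [0, 0, 0], 10]
    - [[0, 0, 0.85], [0, 0, 0], 10]
    - [[0, 0, 0.93], [0, 0, 0], 10]
    - [[0, 0, 1.0], [0, 0, 0], 10]
    - [[0, 0, 1.06], [0, 0, 0], 10]
    - [[0, 0, 1.12], [0, 0, 0], 10]
    - [[0, 0, 1.12], [0, 0, 0], 10]

```text
time_s: 36.33
eef_pos: [479.5, -224.2, 28.6]
ee_rot: [0.0, 0.999, 0.035, 0.0]
force: [-3.2, 2.3, 6.5]
grip_width: 0.25
grip_force: 42.3
```

Emit:
step_arm:
  increments:
    - [[0, 0, 0], [0, 0, 0], 28]
    - [[0, 0, 0], [0, 0, 0], 32]
    - [[0, 0, 0], [0, 0, 0], 36]
    - [[0, 0, 0], [0, 0, 0], 40]
    - [[0, 0, -1], [0, 0, 0], 40]
    - [[0, 0, -4], [0, 0, 0], 40]
    - [[0, 0, -9], [0, 0, 0], 40]
    - [[0, 0, -14], [0, 0, 0], 40]

```text
time_s: 37.33
eef_pos: [479.3, -224.1, 170.1]
ee_rot: [0.0, 0.999, 0.035, 0.0]
force: [0.2, -0.9, 0.3]
grip_width: 0.4
grip_force: 0.0
```

Emit:
step_arm:
  increments:
    - [[-3, -5, 0], [0, 0, 0], 40]
    - [[-5, -10, 0], [0, 0, 0], 40]
    - [[-7, -15, 0], [0, 0, 0], 40]
    - [[-9, -19, 0], [0, 0, 0], 40]
    - [[-10, -21, 0], [0, 0, 0], 40]
    - [[-10, -21, 0], [0, 0, 0], 40]

```text
time_s: 38.08
eef_pos: [364.9, -20.9, 168.6]
ee_rot: [0.0, 0.999, 0.035, 0.001]
force: [-0.3, -0.1, -0.2]
grip_width: 0.401
grip_force: 0.0
```

```bash
python3 - <<'E'
from h import *
d=ctrl.capture("top"); e=ctrl.capture("scene")
a=cv2.resize(d["img"][150:350,80:560],(800,333),interpolation=2); b=cv2.resize(e["img"][90:310,120:560],(530,265),interpolation=2)
o=np.zeros((598,800,3),np.uint8); o[:333]=a; o[333:598,:530]=b
cv2.imwrite("pics/end.png",o[:,:,::-1])
g=lambda i,h:(abs(h[...,0]-65)<15)&(h[...,1]>150)
m=sub(d,(435,255,490,300),lambda i,h:(~g(i,h))&(i[...,0]>110)); print("carton",rect(d,m,24,(435,255)))
E
```

```text
carton [ 455.1 -306.6   43.1   63.2   19.5]
```

View pics/end.png

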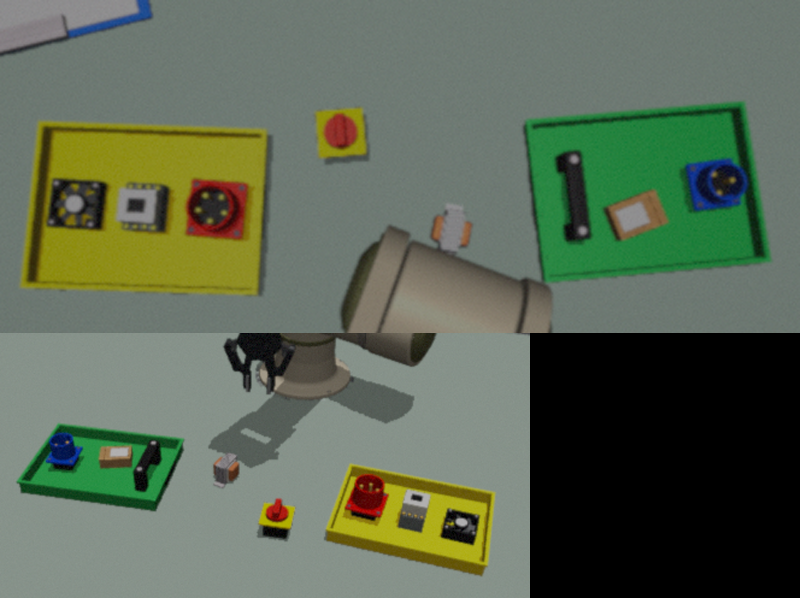

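All five parts stand upright and apart: yellow tray at fan (75,203), contactor (142,207), red (217,209), and green tray at handle (573,197), blue (717,184). The carton measures exactly as before, and the switch and transformer have not moved.

```bash
python3 -c "
from rig import ctrl
print(ctrl.finish_job())"
```

```text
the job is handed in; nothing more can be done
None
```

The job is handed in at about 38 s of the allowed 136 s: both kits are in their trays, every part upright and clear of its neighbours in the last pictures, the carton has not moved, and the spare switch and transformer were left alone.

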